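# Pulse the spice mill with its bayonet lid

### The job

Lift the lid out of its storage block and seat it fully home in the mouth of the spice mill, lugs through the notches. Then turn it clockwise against the spring to the pulse position, halfway to the lock (45 degrees, the long bar mark), without going on into the lock catch, and finish while still gripping the lid and holding it there. Leave the cup, turner and jar where they are.

Things in the scene. Friction and masses are not known exactly. Their poses are not given: they have to be found in the camera images.
- lid_grip (a point): Grasp point in the upright black fin of the loose aluminium lid (about 0.16 kg), on the lid's axis. Fin: 64 mm long along x, 14 mm thick along y, 38 mm high; its top is 12 mm above this point, its foot 26 mm below. It stands on a round flange 92 mm across, 7 mm thick. z is up. Half a turn gives the same lid. At the start it stands in the storage block, x within 0.8 rad of world x.
- lid_seat (a point): Centre of the underside of the lid's flange, 33 mm below lid_grip on the axis, same axes; at mouth when fully home. Below it a plug 69 mm across, with chamfered foot, reaches 20 mm down. From it two lugs stick out at +x and -x (in line with the fin) to 43 mm from the axis, 12 mm wide along y, between 10 and 19 mm below this point.
- nest: Fixed pale wooden storage block, 130 x 130 x 34 mm, origin at the centre of its underside, z up. In its top is an open round cavity, 99 mm wide and 24 mm deep (floor 10 mm above the table), in which the lid stands on the underside of its plug, its flange half sunk; the fin stands clear above.
- mouth (a point): Centre of the spice mill's mouth, level with its flat rim, z up. Dark metal lip 6 mm thick, hole 72 mm across, two notches 17 mm wide on this x and -x, reaching 47 mm from the axis. With the fin along this x (either way round) the lugs drop through until the flange rests on the lip; turned clockwise seen from above (negative about z) they run under the lip with 4 mm of height to spare.
- mill: The fixed spice mill, a white round housing 136 mm wide at the foot, 112 mm at the rim, 100 mm high; origin at the centre of its underside, axes as mouth. Small raised black marks on the rim, on both sides: one dot at the notch (0 degrees), a long bar at 45 degrees clockwise (pulse), two dots at 90 degrees (lock). The fin's ends point to the mark that the lid is set to.
- ring_mid (a point): Centre of the drive ring inside the mouth, 14 mm below the rim, on the axis; z up. Its x points along the two 17 mm gaps that take the lid's lugs; it turns with the ring.
- drive_ring (a joint): Angle of the sprung ring turned by the lid's lugs, which have 2.5 mm (0.06 rad) of play in it on each side. 0: at rest, under the notches; grows clockwise seen from above. 0.785 (45 degrees): pulse, halfway. From about 1.0 the lugs meet the sprung catch, which clicks behind them near 1.5 and locks; stop at 1.57. A spring of 0.2 N m per rad drives it back: let go, the lid springs back well short of pulse.
- cup: Bystander: turquoise plastic cup, 72 mm across, 100 mm high, origin at the centre of its underside.
- turner: Bystander: flat steel turner (spatula) with a wooden handle, 300 mm long, lying crosswise beyond the work.
- jar: Bystander: closed amber glass jar, 70 mm across, 100 mm high, origin at the centre of its underside.

How it is judged (in metres and radians):
On the way, in this order (a step that is already met when the one before it is completed fails the run):
1. the lid is lifted out of the block's cavity (z of lid_seat in the frame of nest above 0.065 m and contact force between lid and nest below 0.1 N and contact force between the fingers and lid above 1 N), for 0.1 s.
2. the lid is fully home in the mouth, lugs through the notches, not yet turned (z of lid_seat in the frame of mouth between -0.003 and 0.0025 m and horizontal distance between lid_seat and mouth below 0.003 m and angle between lid_grip's own z axis and vertical below 0.06 rad and angle between the x axis of lid_grip and the x axis of ring_mid, either way round below 0.15 rad and value of joint drive_ring below 0.3 rad), for 0.1 s.
At the end, for the whole second after the job is handed in: The lid is fully home in the mouth (flange within 2.5 mm of the rim, within 3 mm of the axis, tilt under 0.06 rad, lugs in the drive ring) and held by the fingers, still, with the drive ring between 35 and 55 degrees (0.61 to 0.96 rad) (z of lid_seat in the frame of mouth between -0.003 and 0.0025 m and horizontal distance between lid_seat and mouth below 0.003 m and angle between lid_grip's own z axis and vertical below 0.06 rad and angle between the x axis of lid_grip and the x axis of ring_mid, either way round below 0.15 rad and value of joint drive_ring between 0.61 and 0.96 rad and contact force between the fingers and lid above 2 N and linear speed of lid below 0.02 m/s); the arm keeps its last pose, push and grip.
It fails at once if the lid is turned on into the lock catch (drive ring beyond 75 degrees) (value of joint drive_ring above 1.31 rad).
It fails at once if the cup is disturbed (moved more than 30 mm) (distance of cup from where it was at the start of the episode above 0.03 m).
It fails at once if the turner is disturbed (moved more than 30 mm) (distance of turner from where it was at the start of the episode above 0.03 m).
It fails at once if the jar is disturbed (moved more than 30 mm) (distance of jar from where it was at the start of the episode above 0.03 m).
It also fails if it takes over 43 s, if anything falls off the work surface, if the arm or the gripper's body presses on something with over 40 N, if the wrist force passes 120 N, or if a joint passes its speed limit or range.

### The arm

A 6-joint arm with a two-finger parallel gripper is mounted at the origin on the work surface. World frame = base frame: x ahead of the robot, y to its left, z up, the work surface at z = 0. Lengths are in mm, angles in degrees, forces in N, time in s.
With the tool pointing down it reaches from about 250 to 775 mm from the base axis. Payload 4 kg.
Tool frame: the origin (TCP) lies at the very end of the fingers, on their centre line; the grasp point (between the pads) lies 19 mm behind it; y points along the fingers, x is the direction in which the jaws open and shut, and the axes are right-handed (so a half turn about y gives the same grasp; the last joint's range is limited). The gripper opens to 85 mm and grips with 20 to 120 N. Pads are 22 mm wide; open, the fingers measure 114 mm over their backs; the gripper's body (76 mm by 85 mm) begins 54 mm behind the grasp point. The pads swing forward as they close: fully open they stand 13 mm farther back than shut.
Start: joints at [57.634, 4.996, 78.535, -0, 96.463, -5.907], TCP at [245.069, 492.401, 231.341] pointing down, gripper open.
Joint ranges: [-177.83, 177.83], [-43.37, 116.18], [15.69, 146.23], [-61.86, 241.86], [9.47, 152.12], [-147.06, 147.06]. Speed limits (degrees/s): [159.86, 159.86, 180, 180, 180, 180].

### API

Orientations are given as a 3x3 rotation matrix whose columns are the frame's x, y, z axes.
In Python, from bench import ctrl gives the robot as it stands. The module is installed in compiled form; this text tells all that it offers.
- The arm moves only by the tool jog_arm, never from a script. Its argument "targets" is a list that holds one entry, the list of rows, each a list of 4 numbers: the shift along the tool's x, y, z in m, then the turn about the tool's y in rad. A call has 1 to 5 rows; each row shifts and turns the pose as measured when the row begins, along the tool's axes as they then stand; what a row does not reach is not made up. A row lasts 1/12 s, in which the tool goes at most 41.7 mm and 7.16 degrees, less where a joint would pass 70% of its speed; a pose out of reach is approached as far as the arm can. A call is refused whole if a number of a shift passes 0.0417 or a number of a turn 0.125, either way. A call with a gripper value outside its range is refused whole. "gripper" is the finger opening in m, from 0 to 0.0854, set as the call begins (left out, the last holds). The fingers move at their own pace and stop on an object; the grip force is fixed at half the most. Time passes only in rows, so rows that do not move let the fingers close. It gives the time, the measured TCP pose, the force and the opening at its end, in the units of the state.
- ctrl.get_state(): the state, without advancing time (a new reading comes with each control period).
- ctrl.get_image(name): name is "side" or "top"; returns a dict with "pixels" (480x640x3 uint8, blue, green, red), "range_z" (480x640 float32, mm along the optical axis (not along the pixel's ray), 0 where there is no reading), "fovy" (degrees; the focal length in pixels is half the picture's height over the tangent of half this angle, whatever the lens; pixels are square), "cx", "cy" (the principal point, pixels), "pose" (4x4, takes a point from camera to world coordinates). Camera axes: x right, y down, z forward; pixel columns grow to the right and rows downward; lengths in mm; the calibration is good to about 2 mm. A picture is of the moment at which its call begins.
- ctrl.finish_job(): hands the job in, once; it reports no verdict.
The state is a dict: "clock": time; "q": joint angles; "qd": joint speeds; "joint_efforts": joint torques, N m; "eef_pos": TCP position; "ee_rot": TCP orientation; "force": force on the tool from outside, world axes, zero at the start; "moment": the same for the moment, N m; "grip_width": finger opening in mm.
Only numpy, scipy, OpenCV 4.12 (cv2) and the standard library are available. Lean on these libraries where they do the work, as an engineer would, in place of code of your own. Each camera call takes 0.05 s, during which the arm holds its last target.

## Working session

There is one attempt and no reset: what is moved stays moved. The work goes in short steps, Python scripts to look and compute and a tool call to move; the robot and the scene stay as the last step left them, time stands still between calls to the robot, and variables do not carry over. Pictures are saved under pics/ and viewed, and the job is handed in when it is done.

Besides the shell and the picture viewer there is one more tool, called after "Call:" as a command line: name --argument value ..., lists and objects as JSON in quotes. jog_arm: Moves the arm, as the interface text tells. Its arguments: {"type":"object","properties":{"targets":{"type":"array","items":{"type":"array","items":{"type":"array","items":{"type":"number"}}}},"gripper":{"type":"number"}},"required":["targets"]}

```bash
mkdir -p pics; cat > h.py <<'E'
import numpy as np,cv2
from bench import ctrl
def grab(n,tag):
    d=ctrl.get_image(n); cv2.imwrite(f'pics/{tag}.png',d['pixels']); np.savez(f'pics/{tag}.npz',z=d['range_z'],pose=d['pose'],c=[d['fovy'],d['cx'],d['cy']],px=d['pixels']); return d
def cloud(tag):
    d=np.load(f'pics/{tag}.npz'); z=d['z'].astype(float); f=240/np.tan(np.radians(d['c'][0]/2))
    v,u=np.mgrid[0:480,0:640]
    P=np.stack([(u-d['c'][1])/f*z,(v-d['c'][2])/f*z,z],-1)
    W=P@d['pose'][:3,:3].T+d['pose'][:3,3]; W[z<=0]=np.nan
    return W,d['px']
def proj(tag,p):
    d=np.load(f'pics/{tag}.npz'); f=240/np.tan(np.radians(d['c'][0]/2))
    q=(np.atleast_2d(p)-d['pose'][:3,3])@d['pose'][:3,:3]
    return np.c_[q[:,0]/q[:,2]*f+d['c'][1],q[:,1]/q[:,2]*f+d['c'][2]]
E
python3 - <<'E'
from h import *
np.set_printoptions(precision=3,suppress=True)
for n in('top','side'):
    d=grab(n,n+'0');print(n,d['fovy'],d['cx'],d['cy'],d['pose'])
s=ctrl.get_state()
for k in s:print(k,np.array(s[k]))
E
```

```text
top 49.08459031383066 317.9114586750503 241.2302322435896 [[   0.028   -0.991    0.133  460.442]
 [  -1.      -0.029   -0.009   -1.107]
 [   0.013   -0.133   -0.991 1208.061]
 [   0.       0.       0.       1.   ]]
side 45.808521828843105 324.6578812433122 244.6559465603832 [[    0.984    -0.112     0.135   415.417]
 [   -0.174    -0.519     0.837 -1229.699]
 [   -0.023    -0.848    -0.53    891.819]
 [    0.        0.        0.        1.   ]]
clock 0.1
q [57.635  5.035 78.617 -0.001 96.464 -5.908]
qd [-0.02  -0.058 -0.134  0.093 -0.084  0.003]
joint_efforts [  0.002 -35.301 -31.422  -0.      0.008   0.   ]
eef_pos [244.801 491.999 230.239]
ee_rot [[ 0.446 -0.001 -0.895]
 [ 0.895 -0.002  0.446]
 [-0.002 -1.     0.   ]]
force [-0.448  0.455 -0.023]
moment [ 0.008 -0.069  0.007]
grip_width 85.50375120260424
```

View pics/top0.png

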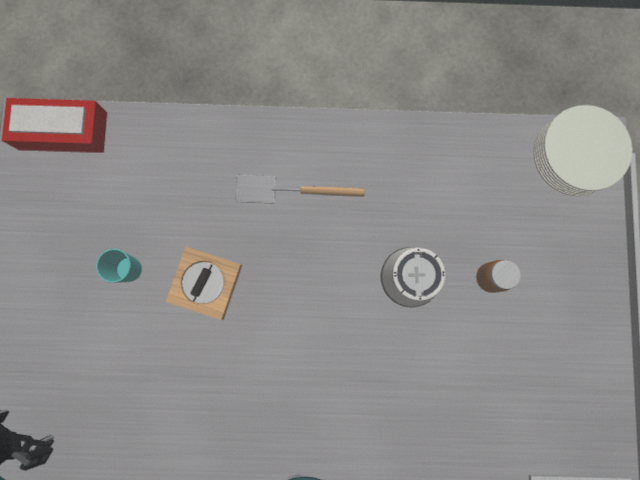

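View pics/side0.png

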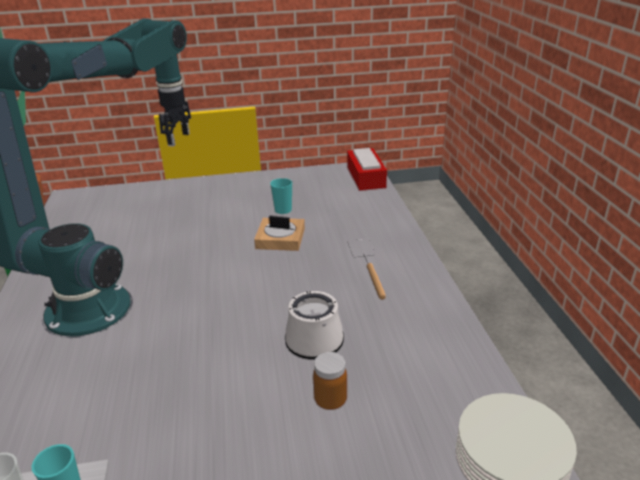

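The top view shows the lid and block at about (202,283), the mill mouth at (418,275), the cup at (115,267), the jar at (500,277) and the turner at (300,190). Next I'll zoom in and measure.

```bash
python3 - <<'E'
from h import *
np.set_printoptions(precision=2,suppress=True)
px=cv2.imread('pics/top0.png')
a=cv2.resize(px[235:330,155:255],None,fx=4,fy=4,interpolation=cv2.INTER_CUBIC);b=cv2.resize(px[235:330,365:465],None,fx=4,fy=4,interpolation=cv2.INTER_CUBIC)
cv2.imwrite('pics/crop.png',np.hstack([a,b]))
W,_=cloud('top0')
def comp(m,name):
    P=W[m&np.isfinite(W[...,2])]
    print(name,len(P),P.mean(0),P.std(0),'z pct',np.percentile(P[:,2],[5,50,95])); return P
v,u=np.mgrid[0:480,0:640]
def box(u0,u1,v0,v1):return (u>=u0)&(u<u1)&(v>=v0)&(v<v1)
Z=W[...,2]
print('table',np.nanmedian(Z[330:400,200:400]))
P=comp(box(155,255,235,330)&(Z>62)&(Z<85),'fin')
r=cv2.minAreaRect(P[:,:2].astype(np.float32));print(r)
P=comp(box(155,255,235,330)&(Z>26)&(Z<45),'nest/flange')
print(cv2.minAreaRect(P[:,:2].astype(np.float32)))
P=comp(box(365,465,235,330)&(Z>94)&(Z<108),'rim')
print(cv2.minAreaRect(P[:,:2].astype(np.float32)),cv2.minEnclosingCircle(P[:,:2].astype(np.float32)))
for nm,bx in(('cup',box(90,145,240,290)),('jar',box(470,525,250,300))):
    P=comp(bx&(Z>90)&(Z<110),nm);print(cv2.minEnclosingCircle(P[:,:2].astype(np.float32)))
E
```

```text
table -1.3337284509223082
fin 215 [516.98 241.35  72.58] [16.68  8.65  3.26] z pct [65.9  72.85 77.39]
((517.7283325195312, 241.8264923095703), (14.53954029083252, 63.8497314453125), 65.47463989257812)
nest/flange 3010 [517.05 241.72  33.68] [38.95 39.47  2.79] z pct [29.23 33.6  38.25]
((517.8550415039062, 242.4772491455078), (131.51319885253906, 130.1673126220703), 73.82443237304688)
rim 1179 [ 545.66 -225.91   98.59] [32.57 34.18  1.99] z pct [ 95.31  98.52 101.89]
((546.3426513671875, -225.36260986328125), (109.64791870117188, 111.2363510131836), 45.71118927001953) ((546.2116088867188, -225.93923950195312), 56.03179931640625)
cup 243 [545.23 422.54  96.99] [22.88 24.85  3.2 ] z pct [ 90.92  97.65 101.51]
((545.3569946289062, 419.9064636230469), 36.22560501098633)
jar 670 [ 550.24 -409.94   98.06] [15.2  15.84  2.38] z pct [ 93.95  98.34 101.51]
((550.1875610351562, -411.51007080078125), 31.479896545410156)
```

View pics/crop.png

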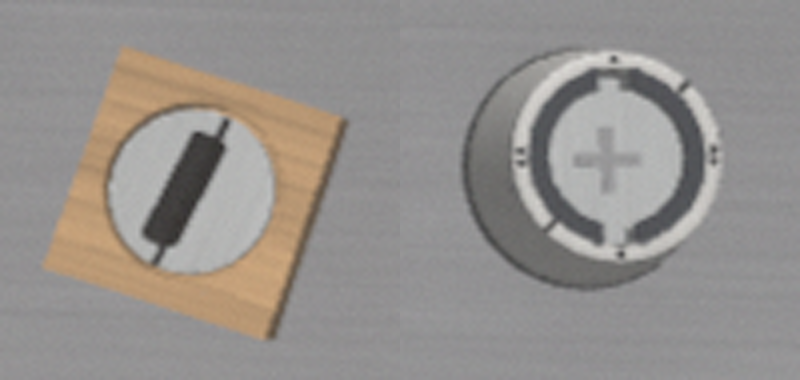

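```bash
python3 - <<'E'
from h import *
px=cv2.imread('pics/side0.png')
a=cv2.resize(px[200:260,245:315],None,fx=5.5,fy=5.5,interpolation=cv2.INTER_CUBIC);b=cv2.resize(px[285:345,280:350],None,fx=5.5,fy=5.5,interpolation=cv2.INTER_CUBIC)
cv2.imwrite('pics/crop2.png',np.hstack([a,b]))
px=cv2.imread('pics/top0.png')
b=cv2.resize(px[242:310,375:455],None,fx=8,fy=8,interpolation=cv2.INTER_CUBIC)
cv2.imwrite('pics/crop3.png',b)
E
```

```text
(no output)
```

View pics/crop2.png

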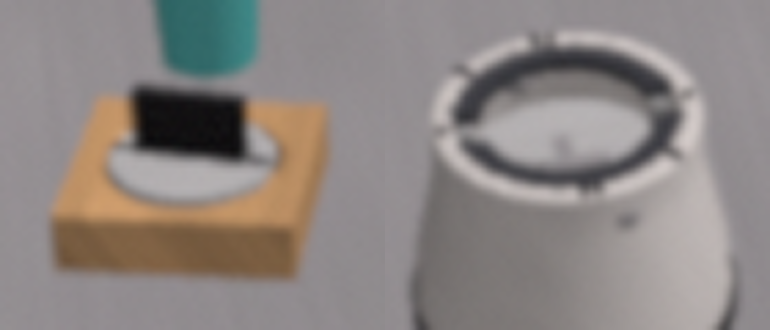

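View pics/crop3.png

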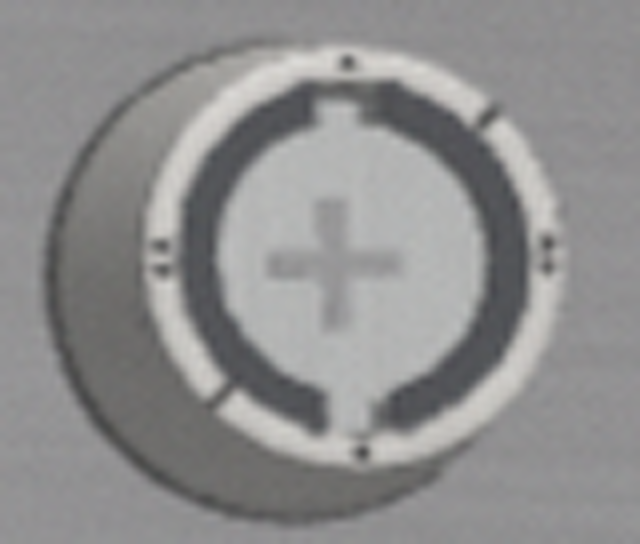

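```bash
python3 - <<'E'
from h import *
from scipy.optimize import least_squares
np.set_printoptions(precision=2,suppress=True)
def ray(tag,uv,z):
    d=np.load(f'pics/{tag}.npz'); f=240/np.tan(np.radians(d['c'][0]/2)); uv=np.array(uv,float)
    r=np.c_[(uv[:,0]-d['c'][1])/f,(uv[:,1]-d['c'][2])/f,np.ones(len(uv))]@d['pose'][:3,:3].T
    o=d['pose'][:3,3]; return o+r*((z-o[2])/r[:,2])[:,None]
def cr(l,x0,y0,s,ox=0): l=np.array(l,float); return np.c_[x0+(l[:,0]-ox+.5)/s-.5,y0+(l[:,1]+.5)/s-.5]
top=ray('top0',cr([(348,63),(362,453),(488,115),(222,393),(548,254),(161,259)],375,242,8),100)
side=ray('side0',cr([(690,93),(438,133),(677,153),(463,70),(592,190),(541,38)],280,285,5.5,385),100)
ang=np.radians([0,180,-45,135,-90,90])
for n,P in(('top',top),('side',side)):
    r=least_squares(lambda p:(np.c_[p[0]+p[2]*np.cos(ang+p[3]),p[1]+p[2]*np.sin(ang+p[3])]-P[:,:2]).ravel(),[546,-226,50,0])
    print(n,'mouth',r.x[:3],np.degrees(r.x[3]),'res',r.fun)
# fin: dark pixels
for tag,(u0,u1,v0,v1) in(('top0',(180,225,255,310)),('side0',(262,295,212,232))):
    W,px=cloud(tag); g=px[v0:v1,u0:u1].max(-1); 
    m=cv2.morphologyEx((g<70).astype(np.uint8),cv2.MORPH_OPEN,np.ones((3,3),np.uint8))
    vv,uu=np.nonzero(m); P=W[v0:v1,u0:u1][m>0]; P=P[np.isfinite(P[:,2])]
    if tag=='top0':
        Q=ray(tag,np.c_[uu+u0,vv+v0],75)[:,:2].astype(np.float32)
        (c,s,a)=cv2.minAreaRect(Q); pc=np.linalg.svd(Q-Q.mean(0))[2][0]
        print('fin top at z75',Q.mean(0),c,s,a,'pca',np.degrees(np.arctan2(pc[1],pc[0]))%180-180)
    # flange dims
    print(tag,'z',np.percentile(P[:,2],[2,50,98]),P.mean(0))
top=ray('top0',cr([(222,120),(152,265)],155,235,4),37); print('flange line ends',top, np.degrees(np.arctan2(*(top[0]-top[1])[1::-1])))
# flange: bright gray circle
W,px=cloud('top0'); sub=px[235:330,155:255].astype(int); m=((sub.max(-1)-sub.min(-1)<18)&(sub.min(-1)>130)).astype(np.uint8)
yy,xx=np.mgrid[0:95,0:100]; m[(xx-47)**2+(yy-48)**2>24**2]=0
m=cv2.morphologyEx(m,cv2.MORPH_CLOSE,np.ones((9,9)));m=cv2.morphologyEx(m,cv2.MORPH_OPEN,np.ones((5,5)))
c=max(cv2.findContours(m,0,1)[0],key=cv2.contourArea).reshape(-1,2)+[155,235]
(e,_,_)=cv2.fitEllipse(ray('top0',c,37)[:,:2].astype(np.float32)),0,0
print('flange ellipse',e)
p=ray('side0',cr([(133,88),(243,97),(240,157),(137,150)],245,200,5.5),75);print('side fin top ends',p[:2],np.degrees(np.arctan2(*(p[0]-p[1])[1::-1])))
E
```

```text
top mouth [ 547.   -227.07   51.51] 2.2263115025316513 res [ 0.25 -0.01  0.41 -0.05 -0.59  0.32 -0.59 -0.03  0.11 -0.32  0.4   0.09]
side mouth [ 546.45 -225.59   52.36] 2.4983750100351005 res [ 0.36  0.4   0.88  0.94 -0.84  0.1  -0.78 -1.07  0.06 -0.88  0.31  0.51]
fin top at z75 [517.8  236.98] (517.5225830078125, 237.28538513183594) (17.00546646118164, 60.660987854003906) 65.14418029785156 pca -24.088394
top0 z [45.04 71.89 77.91] [518.01 238.36  68.38]
side0 z [43.04 61.03 76.67] [517.75 235.91  60.46]
flange line ends [[558.23 226.58  37.  ]
 [476.94 260.67  37.  ]] -22.748528424650146
flange ellipse ((518.3558959960938, 241.0961151123047), (87.39871215820312, 90.42700958251953), 175.85948181152344)
side fin top ends [[489.99 254.85  75.  ]
 [547.   232.18  75.  ]] 158.31564262176073
```

```bash
cat > d.py <<'E'
import sys
from h import *
# usage: d.py x y z jawangle
x,y,z,a=map(float,sys.argv[1:5]); s=ctrl.get_state(); R=np.array(s['ee_rot']);p=np.array(s['eef_pos'])
t=np.array([x,y,z])-p; l=t@R; ang=np.degrees(np.arctan2(R[1,0],R[0,0])); da=(a-ang+180)%360-180
print('t%.2f'%s['clock'],'pos',p.round(1),'jaw %.2f'%ang,'q6 %.1f'%s['q'][5],'| shift mm',l.round(1),'turn rad %.3f'%-np.radians(da),'F',np.round(s['force'],1),'M',np.round(s['moment'],2),'w %.1f'%s['grip_width'],'ydir',R[:,1].round(3))
E
python3 d.py 518 241.5 120 66.5
```

```text
t0.10 pos [244.8 492.  230.2] jaw 63.54 q6 -5.9 | shift mm [-102.3  110.4 -356.2] turn rad -0.052 F [-0.4  0.5 -0. ] M [ 0.01 -0.07  0.01] w 85.5 ydir [-0.001 -0.002 -1.   ]
```

Call:
jog_arm --targets '[[[-0.01,0.005,-0.036,-0.01],[-0.01,0.005,-0.036,-0.01],[-0.01,0.005,-0.036,-0.01],[-0.01,0.005,-0.036,-0.01],[-0.01,0.005,-0.036,-0.01]]]' --gripper 0.0854

```text
clock: 0.52
eef_pos: [384.5, 371.7, 202.1]
ee_rot: [[0.383, -0.006, -0.924], [0.924, 0.0, 0.383], [-0.002, -1.0, 0.005]]
force: [0.4, 0.3, -0.4]
grip_width: 85.0
```

```bash
python3 d.py 518 241.5 120 66.5
```

```text
t0.52 pos [384.5 371.7 202.1] jaw 67.51 q6 -29.7 | shift mm [ -69.    81.3 -173.6] turn rad 0.018 F [ 0.4  0.3 -0.4] M [-0.01 -0.03 -0.06] w 85.0 ydir [-0.006  0.    -1.   ]
```

Call:
jog_arm --targets '[[[-0.0135,0.013,-0.034,0.004],[-0.0135,0.013,-0.034,0.004],[-0.0135,0.013,-0.034,0.004],[-0.0135,0.013,-0.034,0.004],[-0.0135,0.013,-0.034,0.002]]]'

```text
clock: 0.93
eef_pos: [520.1, 236.7, 133.9]
ee_rot: [[0.399, -0.004, -0.917], [0.917, 0.002, 0.399], [0.0, -1.0, 0.004]]
force: [0.6, 0.6, 0.2]
grip_width: 85.4
```

```bash
python3 d.py 518 241.5 44 66.5; python3 -c "
from h import *
for n in('top','side'):
    grab(n,n+'1')
px=cv2.imread('pics/top1.png');a=cv2.resize(px[225:335,140:260],None,fx=5,fy=5,interpolation=2);cv2.imwrite('pics/c4.png',a)
"
```

```text
t0.93 pos [520.1 236.7 133.9] jaw 66.50 q6 -47.8 | shift mm [ 3.6 89.9  3.4] turn rad 0.000 F [0.6 0.6 0.2] M [-0.01 -0.01 -0.02] w 85.4 ydir [-0.004  0.002 -1.   ]
```

View pics/c4.png

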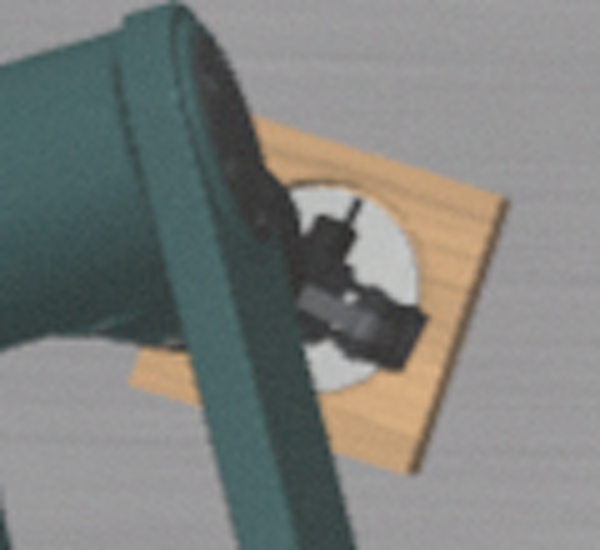

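View pics/side1.png

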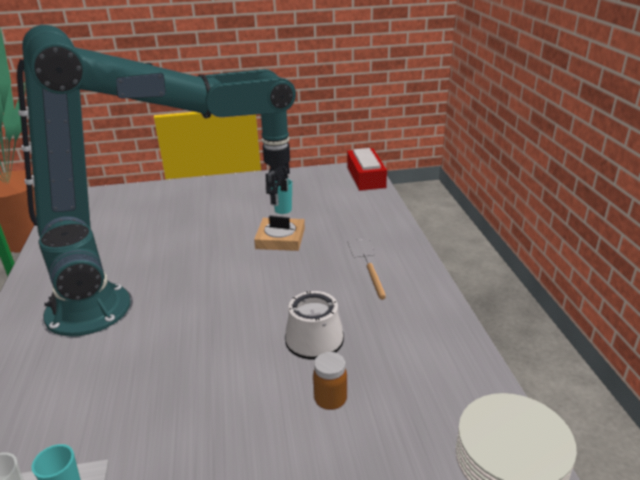

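The side view shows the gripper at about (276,190), directly above the fin at (279,222). The jaws are lined up across the fin, so I'll descend.

Call:
jog_arm --targets '[[[0.0018,0.03,0.0015,0],[0.0018,0.025,0.0015,0],[0,0.02,0,0],[0,0.01,0,0],[0,0,0,0]]]'

```text
clock: 1.45
eef_pos: [519.1, 237.0, 42.5]
ee_rot: [[0.41, -0.01, -0.912], [0.912, -0.001, 0.41], [-0.005, -1.0, 0.009]]
force: [0.5, 0.8, 0.9]
grip_width: 85.6
```

```bash
python3 d.py 518 241.5 44 66.5;
```

```text
t1.45 pos [519.1 237.   42.5] jaw 65.82 q6 -47.1 | shift mm [ 3.7 -1.4  2.8] turn rad -0.012 F [0.5 0.8 0.9] M [ 0.    0.04 -0.03] w 85.6 ydir [-0.01  -0.001 -1.   ]
```

Call:
jog_arm --targets '[[[0.0035,-0.001,0.003,-0.012],[0.0,0,0,0]]]'

```text
clock: 1.62
eef_pos: [516.9, 242.5, 43.9]
ee_rot: [[0.397, -0.011, -0.918], [0.918, -0.001, 0.397], [-0.005, -1.0, 0.01]]
force: [0.6, -0.1, 0.1]
grip_width: 85.5
```

```bash
python3 d.py 518 241.5 44 66.5;
```

```text
t1.62 pos [516.9 242.5  43.9] jaw 66.61 q6 -47.3 | shift mm [-0.5 -0.1 -1.4] turn rad 0.002 F [ 0.6 -0.1  0.1] M [ 0.    0.08 -0.03] w 85.5 ydir [-0.011 -0.001 -1.   ]
```

Call:
jog_arm --targets '[[[-0.0003,0,-0.001,0],[0,0,0,0],[0,0,0,0],[0,0,0,0],[0,0,0,0]]]' --gripper 0.0

```text
clock: 2.03
eef_pos: [520.9, 244.3, 50.4]
ee_rot: [[0.395, -0.0, -0.919], [0.919, 0.003, 0.395], [0.003, -1.0, 0.002]]
force: [-0.0, 0.0, 1.0]
grip_width: 25.5
```

Call:
jog_arm --targets '[[[0,0,0,0],[0,0,0,0],[0,0,0,0],[0,0,0,0],[0,0,0,0]]]'

```text
clock: 2.45
eef_pos: [521.2, 244.0, 51.1]
ee_rot: [[0.395, 0.0, -0.919], [0.919, 0.003, 0.395], [0.003, -1.0, 0.001]]
force: [1.6, 0.5, 0.7]
grip_width: 13.0
```

```bash
python3 d.py 518 241.5 44 66.5;
```

```text
t2.45 pos [521.2 244.   51.1] jaw 66.71 q6 -47.4 | shift mm [-3.6  7.1  2. ] turn rad 0.004 F [1.6 0.5 0.7] M [ 0.02 -0.   -0.  ] w 13.0 ydir [ 0.     0.003 -1.   ]
```

Call:
jog_arm --targets '[[[0,0,0,0],[0,0,0,0],[0,0,0,0]]]'

```text
clock: 2.7
eef_pos: [521.2, 244.0, 51.1]
ee_rot: [[0.395, 0.0, -0.919], [0.919, 0.003, 0.395], [0.003, -1.0, 0.001]]
force: [0.1, -0.1, 0.0]
grip_width: 12.8
```

```bash
python3 d.py 518 241.5 44 66.5; python3 -c "
from h import *
for n in('top','side'):
    grab(n,n+'2')
px=cv2.imread('pics/top2.png');a=cv2.resize(px[235:325,150:250],None,fx=4,fy=5,interpolation=2)
px=cv2.imread('pics/side2.png');b=cv2.resize(px[170:260,240:320],None,fx=5,fy=5,interpolation=2);cv2.imwrite('pics/c5.png',np.hstack([a,b]))
"
```

```text
t2.70 pos [521.2 244.   51.1] jaw 66.71 q6 -47.4 | shift mm [-3.6  7.1  2. ] turn rad 0.004 F [ 0.1 -0.1  0. ] M [-0.01  0.07 -0.03] w 12.8 ydir [ 0.     0.003 -1.   ]
```

View pics/c5.png

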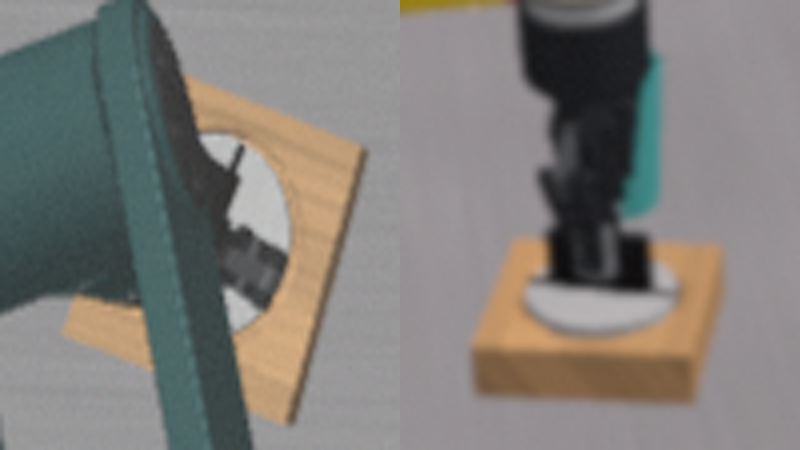

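The side crop shows the fingers centred on the fin and closed, with the opening at 13 mm and steady. Time to lift.

Call:
jog_arm --targets '[[[0,-0.008,0,0],[0,-0.015,0,0],[0,-0.025,0,0],[0,-0.03,0,0],[0,-0.03,0,0]]]'

```text
clock: 3.22
eef_pos: [514.3, 241.1, 151.2]
ee_rot: [[0.395, -0.025, -0.918], [0.918, -0.006, 0.396], [-0.015, -1.0, 0.021]]
force: [0.0, 0.1, -1.5]
grip_width: 12.9
```

Call:
jog_arm --targets '[[[0,-0.01,0,0],[0,0,0,0],[0,0,0,0]]]'

```text
clock: 3.47
eef_pos: [517.8, 242.3, 169.5]
ee_rot: [[0.395, -0.012, -0.918], [0.918, -0.001, 0.395], [-0.005, -1.0, 0.01]]
force: [0.4, -0.7, -2.9]
grip_width: 13.0
```

```bash
python3 d.py 546.8 -226.5 175 92.3; python3 -c "
from h import *
for n in('top','side'):
    grab(n,n+'3')
px=cv2.imread('pics/top3.png');a=cv2.resize(px[235:325,150:250],None,fx=4,fy=5,interpolation=2)
px=cv2.imread('pics/side3.png');b=cv2.resize(px[150:240,240:320],None,fx=5,fy=5,interpolation=2);cv2.imwrite('pics/c6.png',np.hstack([a,b]))
"
```

```text
t3.47 pos [517.8 242.3 169.5] jaw 66.71 q6 -47.4 | shift mm [-419.2   -5.4 -212. ] turn rad -0.447 F [ 0.4 -0.7 -2.9] M [-0.01  0.01 -0.  ] w 13.0 ydir [-0.012 -0.001 -1.   ]
```

View pics/c6.png

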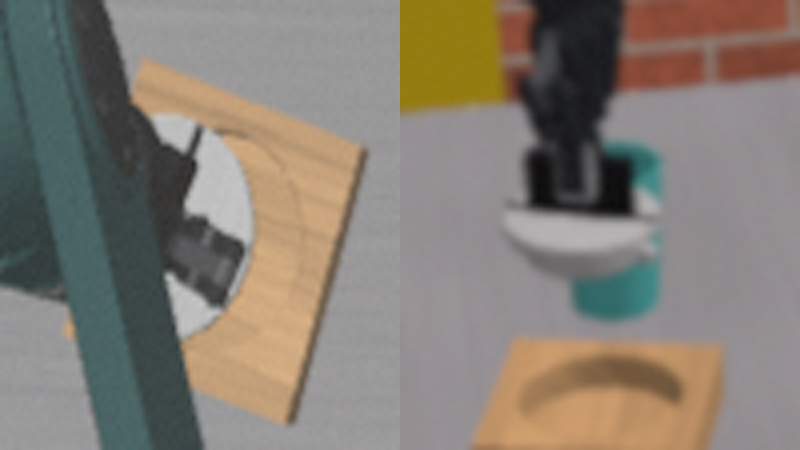

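The lid is held and hanging level, clear of the block. Next is the move across to the mill.

Call:
jog_arm --targets '[[[-0.015,-0.001,-0.008,-0.02],[-0.025,-0.001,-0.013,-0.03],[-0.03,-0.001,-0.014,-0.03],[-0.03,-0.001,-0.013,-0.03],[-0.03,-0.001,-0.012,-0.03]]]'

```text
clock: 3.98
eef_pos: [523.9, 100.7, 160.1]
ee_rot: [[0.245, -0.035, -0.969], [0.969, -0.002, 0.245], [-0.011, -0.999, 0.034]]
force: [0.9, -0.2, -1.6]
grip_width: 13.1
```

```bash
python3 d.py 546.8 -226.5 175 92.3
```

```text
t3.98 pos [523.9 100.7 160.1] jaw 75.82 q6 -71.0 | shift mm [-311.8  -15.  -101.9] turn rad -0.288 F [ 0.9 -0.2 -1.6] M [ 0.01 -0.05  0.05] w 13.1 ydir [-0.035 -0.002 -0.999]
```

Call:
jog_arm --targets '[[[-0.03,-0.004,-0.011,-0.03],[-0.03,-0.006,-0.01,-0.03],[-0.03,-0.006,-0.009,-0.03],[-0.03,-0.006,-0.008,-0.03],[-0.025,-0.004,-0.006,-0.02]]]'

```text
clock: 4.4
eef_pos: [534.0, -57.6, 171.9]
ee_rot: [[0.099, -0.061, -0.993], [0.995, -0.0, 0.1], [-0.006, -0.998, 0.06]]
force: [1.0, 0.3, -1.7]
grip_width: 12.7
```

```bash
python3 d.py 546.8 -226.5 175 92.3
```

```text
t4.40 pos [534.  -57.6 171.9] jaw 84.29 q6 -96.1 | shift mm [-166.8   -3.8  -29.4] turn rad -0.140 F [ 1.   0.3 -1.7] M [ 0.02 -0.09  0.01] w 12.7 ydir [-0.061 -0.    -0.998]
```

Call:
jog_arm --targets '[[[-0.02,0,-0.004,-0.02],[-0.01,0,-0.002,-0.01],[0,0,0,0],[0,0,0,0]]]'

```text
clock: 4.73
eef_pos: [533.6, -95.3, 162.9]
ee_rot: [[0.077, -0.075, -0.994], [0.997, 0.002, 0.077], [-0.004, -0.997, 0.075]]
force: [-0.7, -0.3, -1.9]
grip_width: 13.2
```

```bash
python3 d.py 546.8 -226.5 175 92.3
```

```text
t4.73 pos [533.6 -95.3 162.9] jaw 85.58 q6 -101.1 | shift mm [-129.9  -13.3  -22.4] turn rad -0.117 F [-0.7 -0.3 -1.9] M [ 0.04 -0.05  0.02] w 13.2 ydir [-0.075  0.002 -0.997]
```

Call:
jog_arm --targets '[[[0,0,0,0],[0,0,0,0]]]'

```text
clock: 4.9
eef_pos: [532.2, -93.7, 160.0]
ee_rot: [[0.077, -0.08, -0.994], [0.997, 0.004, 0.077], [-0.002, -0.997, 0.08]]
force: [0.3, 0.6, -2.0]
grip_width: 12.9
```

```bash
python3 d.py 546.8 -226.5 175 92.3; python3 -c "
from h import *
s=ctrl.get_state();print(np.round(s['q'],2),np.round(s['qd'],2),np.round(s['joint_efforts'],2))"
```

```text
t4.90 pos [532.2 -93.7 160. ] jaw 85.61 q6 -101.0 | shift mm [-131.4  -16.6  -23.5] turn rad -0.117 F [ 0.3  0.6 -2. ] M [-0.   -0.06 -0.01] w 12.9 ydir [-0.08   0.004 -0.997]
[ -15.39    8.47   82.94   -0.99   93.07 -101.01] [ 0.77  0.33  1.15  0.44 -0.02  0.35] [ -0.44 -37.7  -31.26  -0.14   0.38  -0.  ]
```

Call:
jog_arm --targets '[[[0,-0.01,0,0]]]'

```text
clock: 4.98
eef_pos: [531.3, -92.2, 167.3]
ee_rot: [[0.075, -0.086, -0.993], [0.997, 0.006, 0.075], [-0.001, -0.996, 0.086]]
force: [-0.3, -0.1, -2.9]
grip_width: 13.0
```

```bash
python3 d.py 546.8 -226.5 175 92.3; python3 -c "
from h import *
s=ctrl.get_state();print(np.round(s['q'],2),np.round(s['qd'],2),np.round(s['joint_efforts'],2))"
```

```text
t4.98 pos [531.3 -92.2 167.3] jaw 85.67 q6 -101.0 | shift mm [-132.7   -9.8  -24.8] turn rad -0.116 F [-0.3 -0.1 -2.9] M [ 0.07  0.01 -0.01] w 13.0 ydir [-0.086  0.006 -0.996]
[ -15.29    8.39   82.21   -0.97   94.24 -100.99] [  1.22  -2.52 -12.71   0.49  15.25   0.2 ] [-3.100e-01 -3.942e+01 -3.248e+01 -1.200e-01 -1.000e-02 -0.000e+00]
```

Call:
jog_arm --targets '[[[0,0,0,0]]]'

```text
clock: 5.07
eef_pos: [532.4, -91.5, 169.5]
ee_rot: [[0.074, -0.082, -0.994], [0.997, 0.005, 0.074], [-0.001, -0.997, 0.083]]
force: [0.1, 0.1, -0.2]
grip_width: 13.3
```

```bash
python3 d.py 546.8 -226.5 175 92.3; python3 -c "
from h import *
s=ctrl.get_state();print(np.round(s['q'],2),np.round(s['qd'],2),np.round(s['joint_efforts'],2))"
```

```text
t5.07 pos [532.4 -91.5 169.5] jaw 85.76 q6 -101.0 | shift mm [-133.5   -7.4  -23.8] turn rad -0.114 F [ 0.1  0.1 -0.2] M [-0.04 -0.08  0.08] w 13.3 ydir [-0.082  0.005 -0.997]
[ -15.19    8.3    82.04   -0.96   94.29 -100.98] [ 0.91  0.86  2.88  0.2  -0.91  0.14] [ -0.23 -34.81 -28.64  -0.09   0.65  -0.  ]
```

```bash
python3 - <<'E'
from h import *
np.set_printoptions(precision=2,suppress=True)
def ecc(a,b,mask,v0,v1,u0,u1):
    A=cv2.cvtColor(cv2.imread(a),6)[v0:v1,u0:u1];B=cv2.cvtColor(cv2.imread(b),6)[v0:v1,u0:u1]
    w=np.eye(2,3,dtype=np.float32)
    cc,w=cv2.findTransformECC(A,B,w,cv2.MOTION_TRANSLATION,(3,200,1e-5),mask,1)
    return cc,w[:,2]
# side: flange right & bottom, incl fin right part. crop c5 scaling: u=240+x/5, v=170+y/5
m=None
print('side', ecc('pics/side0.png','pics/side2.png',None,229,236,262,300), ecc('pics/side0.png','pics/side2.png',None,216,237,284,300))
# Jacobian px per mm at z~37
for t,p in(('side0',(518,241.5,37)),('top0',(518,241.5,37))):
    p=np.array(p);J=np.array([(proj(t,p+d)-proj(t,p-d))[0]/2 for d in np.eye(3)]).T
    print(t,proj(t,p),J)
print('top', ecc('pics/top0.png','pics/top2.png',None,262,300,205,226))
print('static', ecc('pics/side0.png','pics/side2.png',None,238,252,252,300))
px=[cv2.resize(cv2.imread(f'pics/side{i}.png')[205:255,245:315],None,fx=5.5,fy=5.5,interpolation=2) for i in(0,2)]
cv2.imwrite('pics/c7.png',np.hstack(px))
E
```

```text
side (0.8952921387300371, array([ 0.26, -0.54], dtype=float32)) (0.9635478548851154, array([ 0.37, -0.69], dtype=float32))
side0 [[279.49 227.85]] [[ 0.33 -0.04 -0.02]
 [-0.04 -0.17 -0.29]]
top0 [[202.39 282.5 ]] [[ 0.03 -0.45 -0.09]
 [-0.45 -0.01 -0.02]]Traceback (most recent call last):
  File "<stdin>", line 15, in <module>
  File "<stdin>", line 6, in ecc
cv2.error: OpenCV(4.12.0) /io/opencv/modules/video/src/ecc.cpp:589: error: (-7:Iterations do not converge) The algorithm stopped before its convergence. The correlation is going to be minimized. Images may be uncorrelated or non-overlapped in function 'findTransformECC'
```

```bash
cat > s.py <<'E'
import sys
from h import *
np.set_printoptions(suppress=True)
O=np.array([0,21.1,2.0]); a=float(sys.argv[1]) if len(sys.argv)>1 else 92.3
zt=float(sys.argv[2]) if len(sys.argv)>2 else 0
s=ctrl.get_state(); R=np.array(s['ee_rot']);p=np.array(s['eef_pos']); M=np.array([546.8,-226.5,100.])
seat=p+R@O; ang=np.degrees(np.arctan2(R[1,0],R[0,0])); da=(a-ang+180)%360-180
print('t%.2f'%s['clock'],'seat-mouth',(seat-M).round(1),'need',((M+[0,0,zt]-seat)@R).round(1),'turn %.3f'%-np.radians(da),'fin rel %.1f'%(ang-92.3),'q6 %.1f'%s['q'][5],'F',np.round(s['force'],1),'M',np.round(s['moment'],2),'w %.1f'%s['grip_width'],'ydir',R[:,1].round(3))
E
python3 s.py
```

```text
t5.07 seat-mouth [-18.1 135.2  48.6] need [-133.5   46.3  -32. ] turn -0.114 fin rel -6.5 q6 -101.0 F [ 0.1  0.1 -0.2] M [-0.04 -0.08  0.08] w 13.3 ydir [-0.082  0.005 -0.997]
```

Call:
jog_arm --targets '[[[-0.03,-0.003,-0.005,-0.03],[-0.034,-0.003,-0.005,-0.03],[-0.034,-0.002,-0.005,-0.03]]]'

```text
clock: 5.32
eef_pos: [545.5, -182.9, 178.3]
ee_rot: [[-0.034, -0.08, -0.996], [0.999, 0.008, -0.035], [0.011, -0.997, 0.079]]
force: [1.0, 1.4, -1.3]
grip_width: 13.2
```

```bash
python3 s.py
```

```text
t5.32 seat-mouth [-5.  43.7 57.4] need [-44.5  56.5  -8. ] turn -0.006 fin rel -0.3 q6 -115.5 F [ 1.   1.4 -1.3] M [-0.05 -0.14 -0.05] w 13.2 ydir [-0.08   0.008 -0.997]
```

Call:
jog_arm --targets '[[[-0.022,0.008,-0.004,0],[-0.008,0.006,-0.002,0]]]'

```text
clock: 5.48
eef_pos: [553.7, -217.4, 166.9]
ee_rot: [[-0.034, -0.073, -0.997], [0.999, 0.003, -0.035], [0.005, -0.997, 0.073]]
force: [-0.3, 0.1, -1.8]
grip_width: 12.9
```

```bash
python3 s.py
```

```text
t5.48 seat-mouth [ 3.4  9.1 46. ] need [-9.2 46.1  0.3] turn -0.006 fin rel -0.3 q6 -118.0 F [-0.3  0.1 -1.8] M [ 0.05 -0.    0.05] w 12.9 ydir [-0.073  0.003 -0.997]
```

Call:
jog_arm --targets '[[[-0.006,0.006,0,0],[-0.003,0.004,0,-0.003]]]'

```text
clock: 5.65
eef_pos: [554.0, -227.1, 156.7]
ee_rot: [[-0.037, -0.072, -0.997], [0.999, 0.003, -0.037], [0.005, -0.997, 0.072]]
force: [0.4, 0.3, -1.5]
grip_width: 12.5
```

```bash
python3 s.py; python3 -c "
from h import *
for n in('top','side'):
    grab(n,n+'4')
px=cv2.imread('pics/top4.png');a=cv2.resize(px[230:320,370:460],None,fx=4.4,fy=4.4,interpolation=2)
px=cv2.imread('pics/side4.png');b=cv2.resize(px[260:350,270:360],None,fx=4.4,fy=4.4,interpolation=2);cv2.imwrite('pics/c8.png',np.hstack([a,b]))
"; python3 s.py
```

```text
t5.65 seat-mouth [ 3.7 -0.6 35.8] need [ 0.6 36.   1.1] turn -0.004 fin rel -0.2 q6 -118.9 F [ 0.4  0.3 -1.5] M [-0.01 -0.02 -0.01] w 12.5 ydir [-0.072  0.003 -0.997]
t5.75 seat-mouth [ 3.2  0.3 35.3] need [-0.5 35.5  0.6] turn -0.003 fin rel -0.2 q6 -118.9 F [-0.8  0.2 -2.5] M [-0.   -0.08  0.01] w 12.9 ydir [-0.073  0.004 -0.997]
```

View pics/c8.png

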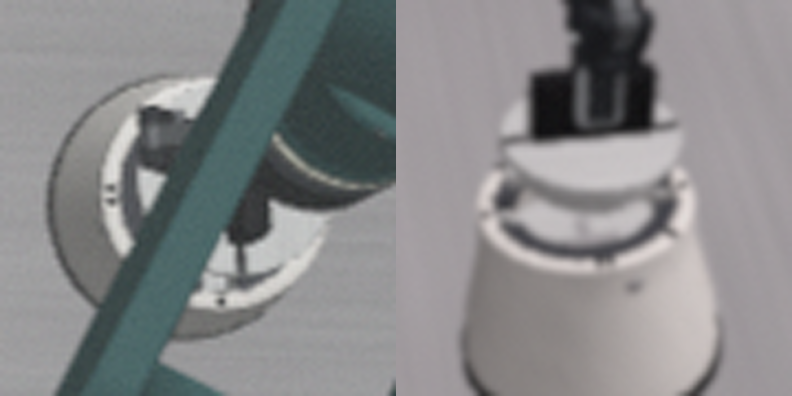

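Both views show the lid centred over the mouth with the fin in line with the notch dots, tilted about 4 degrees by arm sag. I'll descend along the tool axis.

Call:
jog_arm --targets '[[[-0.0005,0.006,0.0005,0],[0,0.005,0,-0.003]]]'

```text
clock: 5.92
eef_pos: [552.9, -224.7, 146.2]
ee_rot: [[-0.043, -0.071, -0.997], [0.999, 0.004, -0.043], [0.007, -0.997, 0.071]]
force: [0.1, 0.8, -2.2]
grip_width: 12.6
```

```bash
python3 s.py
```

```text
t5.92 seat-mouth [ 2.6  1.8 25.3] need [-1.9 25.4  0.9] turn 0.003 fin rel 0.1 q6 -119.1 F [ 0.1  0.8 -2.2] M [ 0.   -0.05  0.01] w 12.6 ydir [-0.071  0.004 -0.997]
```

Call:
jog_arm --targets '[[[-0.0025,0.003,0.0005,0],[-0.001,0.003,0,0]]]'

```text
clock: 6.08
eef_pos: [551.9, -226.2, 139.4]
ee_rot: [[-0.046, -0.071, -0.996], [0.999, 0.004, -0.046], [0.008, -0.997, 0.071]]
force: [-0.0, -0.3, -2.1]
grip_width: 12.8
```

```bash
python3 s.py
```

```text
t6.08 seat-mouth [ 1.6  0.3 18.5] need [-0.4 18.5  0.3] turn 0.005 fin rel 0.3 q6 -119.5 F [-0.  -0.3 -2.1] M [-0.03 -0.08  0.03] w 12.8 ydir [-0.071  0.004 -0.997]
```

Call:
jog_arm --targets '[[[-0.001,0.002,0,0.003],[-0.001,0.002,0,0.002]]]'

```text
clock: 6.25
eef_pos: [551.4, -227.3, 134.7]
ee_rot: [[-0.041, -0.072, -0.997], [0.999, 0.005, -0.042], [0.008, -0.997, 0.072]]
force: [-0.2, -0.4, -2.4]
grip_width: 12.5
```

```bash
python3 s.py
```

```text
t6.25 seat-mouth [ 1.1 -0.8 13.8] need [ 0.7 13.8  0.1] turn 0.001 fin rel 0.1 q6 -119.3 F [-0.2 -0.4 -2.4] M [-0.03 -0.05 -0.03] w 12.5 ydir [-0.072  0.005 -0.997]
```

Still no contact force, with the plug foot already below the rim. Continuing.

Call:
jog_arm --targets '[[[0,0.002,0,0],[-0.0005,0.002,0,0]]]'

```text
clock: 6.42
eef_pos: [551.2, -227.8, 130.3]
ee_rot: [[-0.041, -0.072, -0.997], [0.999, 0.005, -0.042], [0.008, -0.997, 0.071]]
force: [0.2, -0.3, -2.4]
grip_width: 12.9
```

```bash
python3 s.py
```

```text
t6.42 seat-mouth [ 0.9 -1.3  9.4] need [1.2 9.5 0.2] turn 0.001 fin rel 0.1 q6 -119.4 F [ 0.2 -0.3 -2.4] M [-0.02  0.03 -0.02] w 12.9 ydir [-0.072  0.005 -0.997]
```

Call:
jog_arm --targets '[[[-0.0005,0.002,0,0],[-0.0005,0.002,0,0]]]'

```text
clock: 6.58
eef_pos: [550.7, -228.5, 126.1]
ee_rot: [[-0.041, -0.072, -0.997], [0.999, 0.006, -0.042], [0.009, -0.997, 0.072]]
force: [-0.6, 1.1, 0.3]
grip_width: 12.7
```

```bash
python3 s.py
```

```text
t6.58 seat-mouth [ 0.4 -2.   5.2] need [ 1.9  5.3 -0.1] turn 0.001 fin rel 0.1 q6 -119.4 F [-0.6  1.1  0.3] M [ 0.29  0.12 -0.04] w 12.7 ydir [-0.072  0.006 -0.997]
```

Call:
jog_arm --targets '[[[0.002,0.002,0,0],[0.001,0.003,0,0]]]'

```text
clock: 6.75
eef_pos: [550.3, -226.8, 123.4]
ee_rot: [[-0.04, -0.071, -0.997], [0.999, 0.003, -0.041], [0.005, -0.997, 0.071]]
force: [-6.5, 1.0, 16.8]
grip_width: 13.0
```

```bash
python3 s.py
```

```text
t6.75 seat-mouth [ 0.  -0.3  2.5] need [ 0.3  2.5 -0.2] turn 0.000 fin rel 0.0 q6 -119.2 F [-6.5  1.  16.8] M [0.   0.77 0.02] w 13.0 ydir [-0.071  0.003 -0.997]
```

Call:
jog_arm --targets '[[[0,0.003,0,0],[0,0.003,0,0],[0,0.003,0,0]]]'

```text
clock: 7.0
eef_pos: [550.3, -226.9, 123.5]
ee_rot: [[-0.041, -0.065, -0.997], [0.999, -0.001, -0.041], [0.002, -0.998, 0.065]]
force: [-5.3, 1.7, 7.7]
grip_width: 13.3
```

```bash
python3 s.py
```

```text
t7.00 seat-mouth [ 0.2 -0.5  2.6] need [ 0.5  2.6 -0. ] turn 0.000 fin rel 0.0 q6 -119.2 F [-5.3  1.7  7.7] M [0.35 0.49 0.04] w 13.3 ydir [-0.065 -0.001 -0.998]
```

Call:
jog_arm --targets '[[[0,0.005,0,0],[0,0.005,0.0003,0],[0,0.005,0.0003,0],[0,0.005,0.0003,0]]]'

```text
clock: 7.33
eef_pos: [550.0, -226.9, 122.8]
ee_rot: [[-0.042, -0.052, -0.998], [0.999, -0.006, -0.041], [-0.004, -0.999, 0.052]]
force: [-7.0, 3.1, 12.8]
grip_width: 12.7
```

```bash
python3 s.py
```

```text
t7.33 seat-mouth [ 0.2 -0.7  1.8] need [0.7 1.8 0. ] turn 0.002 fin rel 0.1 q6 -119.3 F [-7.   3.1 12.8] M [0.64 0.73 0.07] w 12.7 ydir [-0.052 -0.006 -0.999]
```

Call:
jog_arm --targets '[[[0.0005,0.005,0.0003,0],[0.0005,0.005,0.0003,0],[0,0.005,0.0003,0],[0,0.005,0.0003,0],[0,0.005,0.0003,0]]]'

```text
clock: 7.75
eef_pos: [549.8, -227.0, 122.2]
ee_rot: [[-0.043, -0.033, -0.999], [0.999, -0.016, -0.043], [-0.014, -0.999, 0.034]]
force: [-6.1, 2.2, 13.5]
grip_width: 12.8
```

```bash
python3 s.py
```

```text
t7.75 seat-mouth [ 0.3 -0.9  1.2] need [0.9 1.2 0.2] turn 0.003 fin rel 0.2 q6 -119.3 F [-6.1  2.2 13.5] M [0.76 0.74 0.18] w 12.8 ydir [-0.033 -0.016 -0.999]
```

Call:
jog_arm --targets '[[[0.0005,0.005,0.0003,0],[0.0005,0.005,0.0003,0],[0.0005,0.005,0.0003,0]]]'

```text
clock: 8.0
eef_pos: [549.7, -227.0, 122.0]
ee_rot: [[-0.044, -0.022, -0.999], [0.999, -0.022, -0.043], [-0.021, -1.0, 0.023]]
force: [-6.5, 0.9, 12.9]
grip_width: 12.8
```

```bash
python3 s.py;  python3 -c "
from h import *
for n in('top','side'):
    grab(n,n+'5')
px=cv2.imread('pics/top5.png');a=cv2.resize(px[230:320,370:460],None,fx=4.4,fy=4.4,interpolation=2)
px=cv2.imread('pics/side5.png');b=cv2.resize(px[260:350,270:360],None,fx=4.4,fy=4.4,interpolation=2);cv2.imwrite('pics/c9.png',np.hstack([a,b]))
"; python3 s.py
```

```text
t8.00 seat-mouth [ 0.5 -1.   0.9] need [1.1 0.9 0.4] turn 0.003 fin rel 0.2 q6 -119.3 F [-6.5  0.9 12.9] M [0.71 0.88 0.14] w 12.8 ydir [-0.022 -0.022 -1.   ]
t8.10 seat-mouth [ 0.5 -1.   1. ] need [1.1 0.9 0.4] turn 0.003 fin rel 0.2 q6 -119.3 F [-5.8  1.9 13.7] M [0.64 0.81 0.18] w 12.7 ydir [-0.022 -0.022 -1.   ]
```

View pics/c9.png

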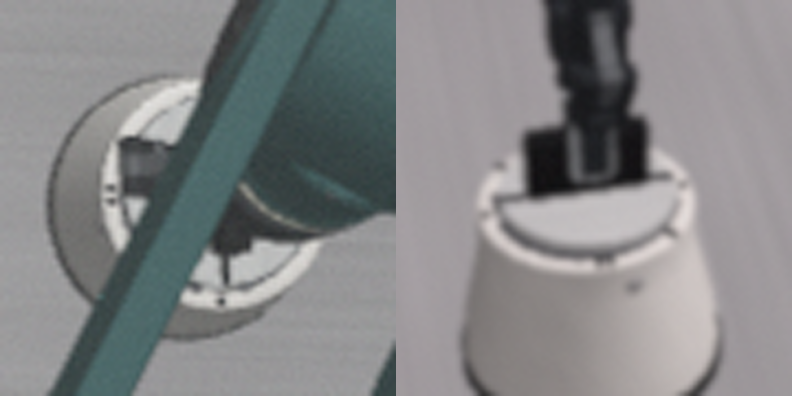

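The lid is flush on the rim with the fin on the single-dot marks: the side view shows the fin's line parallel to the line through the dots. I'll start the clockwise turn.

Call:
jog_arm --targets '[[[0.0003,0.004,0.0003,0.05],[0.0003,0.004,0.0003,0.06],[0.0003,0.004,0.0003,0.06]]]'

```text
clock: 8.35
eef_pos: [549.7, -226.0, 121.9]
ee_rot: [[0.131, -0.014, -0.991], [0.991, -0.025, 0.131], [-0.027, -1.0, 0.01]]
force: [-4.8, 0.5, 11.8]
grip_width: 13.0
```

```bash
python3 s.py 43.6
```

```text
t8.35 seat-mouth [0.6 0.2 0.9] need [-0.2  0.9  0.6] turn 0.679 fin rel -9.8 q6 -109.3 F [-4.8  0.5 11.8] M [0.7  0.81 0.26] w 13.0 ydir [-0.014 -0.025 -1.   ]
```

Call:
jog_arm --targets '[[[0,0.004,0.0003,0.07],[0,0.004,0.0003,0.07],[0,0.004,0.0003,0.07],[0,0.004,0.0003,0.07]]]'

```text
clock: 8.68
eef_pos: [549.2, -226.9, 122.1]
ee_rot: [[0.409, -0.004, -0.912], [0.912, -0.031, 0.409], [-0.03, -0.999, -0.009]]
force: [-6.0, 1.2, 11.1]
grip_width: 13.3
```

```bash
python3 s.py 43.6
```

```text
t8.68 seat-mouth [ 0.4 -0.2  0.9] need [0.  0.9 0.5] turn 0.388 fin rel -26.5 q6 -92.6 F [-6.   1.2 11.1] M [0.59 1.07 0.29] w 13.3 ydir [-0.004 -0.031 -0.999]
```

Call:
jog_arm --targets '[[[0,0.002,0.0003,0.07],[0,0.002,0.0003,0.07],[0,0.002,0.0003,0.07],[0,0.002,0.0003,0.07]]]'

```text
clock: 9.02
eef_pos: [548.6, -227.2, 122.4]
ee_rot: [[0.655, 0.002, -0.756], [0.755, -0.036, 0.654], [-0.026, -0.999, -0.025]]
force: [-3.2, -0.1, 5.7]
grip_width: 12.9
```

```bash
python3 s.py 43.6
```

```text
t9.02 seat-mouth [ 0.3 -0.1  1.2] need [-0.1  1.2  0.3] turn 0.095 fin rel -43.2 q6 -75.9 F [-3.2 -0.1  5.7] M [0.38 0.55 0.31] w 12.9 ydir [ 0.002 -0.036 -0.999]
```

Call:
jog_arm --targets '[[[0,0.002,0.0003,0.07],[0,0.002,0,0.012]]]'

```text
clock: 9.18
eef_pos: [548.4, -227.3, 122.3]
ee_rot: [[0.718, 0.004, -0.696], [0.696, -0.038, 0.717], [-0.023, -0.999, -0.03]]
force: [-3.1, 0.5, 5.3]
grip_width: 13.1
```

```bash
python3 s.py 43.6;  python3 -c "
from h import *
for n in('top','side'):
    grab(n,n+'6')
px=cv2.imread('pics/top6.png');a=cv2.resize(px[230:320,370:460],None,fx=4.4,fy=4.4,interpolation=2)
px=cv2.imread('pics/side6.png');b=cv2.resize(px[260:350,270:360],None,fx=4.4,fy=4.4,interpolation=2);cv2.imwrite('pics/c10.png',np.hstack([a,b]))
"; python3 s.py 43.6
```

```text
t9.18 seat-mouth [ 0.3 -0.2  1.2] need [-0.   1.2  0.3] turn 0.009 fin rel -48.2 q6 -70.9 F [-3.1  0.5  5.3] M [0.57 0.64 0.42] w 13.1 ydir [ 0.004 -0.038 -0.999]
t9.28 seat-mouth [ 0.3 -0.1  1.2] need [-0.1  1.2  0.3] turn 0.011 fin rel -48.1 q6 -71.0 F [-2.5  0.8  5.8] M [0.54 0.52 0.25] w 12.7 ydir [ 0.004 -0.038 -0.999]
```

View pics/c10.png

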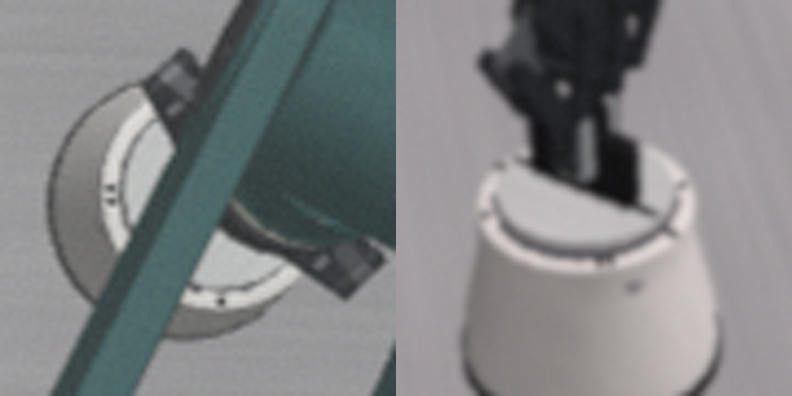

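```bash
python3 - <<'E'
from h import *
from scipy.optimize import least_squares
np.set_printoptions(precision=2,suppress=True)
for tag in('side5','top5','side6','top6','top4'):
    W,px=cloud(tag); x=W[...,0]-546.8;y=W[...,1]+226.5;r=np.hypot(x,y);Z=W[...,2]
    br=px.min(-1)>140
    A=br&(r<42)&(np.abs(Z-107)<7); B=br&(r>49)&(r<54.5)&(np.abs(Z-99)<7)
    out=[]
    for m,rr in((A,42),(B,54)):
        M=np.c_[x[m],y[m],np.ones(m.sum())]; f=least_squares(lambda c:M@c-Z[m],[0,0,100],loss='soft_l1'); out.append(f.x)
        print(tag,m.sum(),'slope x,y',f.x[:2],'z0',f.x[2],'std',(M@f.x-Z[m]).std(), 'ctr',x[m].mean(),y[m].mean())
    print('  flange-rim z0',out[0][2]-out[1][2]-7)
E
```

```text
side5 330 slope x,y [-0.01 -0.02] z0 107.92483451054804 std 1.5403560987875338 ctr -1.1689526661245988 -17.50622268828641
side5 186 slope x,y [-0.    0.01] z0 99.88845894622392 std 2.265194752072092 ctr -2.9840078468031623 -23.860163551923996
  flange-rim z0 1.0363755643241177
top5 139 slope x,y [-0.03 -0.01] z0 106.40458161586139 std 2.10429184482707 ctr -17.07250111205627 0.423953718236344
top5 200 slope x,y [ 0.   -0.01] z0 98.70271166321605 std 1.9606497789670194 ctr -9.594216429922152 11.616005552468305
  flange-rim z0 0.7018699526453389
side6 358 slope x,y [ 0.   -0.03] z0 108.2935148429742 std 1.5356246107891185 ctr -6.350702614572819 -13.120337955621787
side6 170 slope x,y [0.   0.02] z0 100.17135312464083 std 2.010187322795625 ctr -1.5014375235513344 -23.118103105756017
  flange-rim z0 1.1221617183333734
top6 209 slope x,y [-0.01 -0.03] z0 106.52732260855504 std 2.1961201901044567 ctr -13.907739657552263 11.567122794348293
top6 161 slope x,y [-0.01  0.01] z0 98.28581560248153 std 2.011631479819247 ctr -15.536697080955232 20.24170749266835
  flange-rim z0 1.2415070060735047
top4 0 slope x,y [0. 0.] z0 100.0 std nan ctr nan nan
top4 194 slope x,y [ 0.01 -0.  ] z0 98.86775300653017 std 2.097462945526091 ctr -13.187538900575499 10.951711171349071
  flange-rim z0 -5.867753006530165
  ret = _var(a, axis=axis, dtype=dtype, out=out, ddof=ddof,
  arrmean = um.true_divide(arrmean, div, out=arrmean,
  ret = ret.dtype.type(ret / rcount)
<stdin>:11: RuntimeWarning: Mean of empty slice.
  ret = ret.dtype.type(ret / rcount)
```

All checks agree: lid height about 1.2 mm, tilt about 0.04 rad, offset under 1 mm and fin at 48° (a ring angle of about 45° after the 0.06 rad play). The lid is steady and gripped, so I'm handing in.

```bash
python3 -c "
from h import *
print(ctrl.finish_job())"; python3 s.py 43.6
```

```text
the job is handed in; nothing more can be done
None
the job is handed in; nothing more can be done
```

I lifted the lid out of the block, seated it in the mill with its lugs through the notches, and turned it clockwise to the pulse position. I handed in while still gripping it, at about 9.3 s. No verdict was reported.

**Last checks before handing in:**

| Check | Measured | Limit |
|---|---|---|
| Lid height above the rim, from arm pose and both cameras' range data | about 1.1–1.2 mm | 2.5 mm |
| Offset from the mill's axis | about 0.3 mm | 3 mm |
| Tilt from the tool's pose (0.03 from range data) | 0.038 rad | 0.06 rad |
| Drive ring angle, worked out from the fin at 48° minus the lugs' play | about 0.78 rad | 0.61–0.96 rad |
| Finger opening on the 14 mm fin | about 13 mm, steady | – |

- **Fin direction:** The side picture shows the fin pointing at the long bar mark. I could not read the ring angle directly.
- **Tilt:** With the lid in hand, the arm sagged and tilted to about 0.08 rad on the way over. Pressing the lid onto the rim levelled it to about 0.03 rad before the turn. What remains leaves the flange resting mainly on its left (+y) edge, not flat all round, but within the limits.
- **Grasp:** When the gripper closed, the arm rose about 7 mm. I gripped higher than planned and about 2 mm off the lid's axis, and allowed for both.
- **Cup, turner and jar:** I never moved near the cup, turner or jar, but took no last measurement of their positions.

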